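# Cover the spare microscope lens with its dust cap

### The arm

A 6-joint arm with a two-finger parallel gripper is mounted at the origin on the work surface. World frame = base frame: x ahead of the robot, y to its left, z up, the work surface at z = 0. Lengths are in m, angles in rad, forces in N, time in s.
With the tool pointing down it reaches from about 0.325 to 1 m from the base axis. Payload 5.1 kg.
Tool frame: the origin (TCP) lies midway between the tips of the shut fingers; the grasp point (between the pads) lies 19 mm behind it; z points along the fingers, y is the line along which they close (so a half turn about z gives the same grasp; the last joint's range is limited). The gripper opens to 85 mm and grips with 20 to 120 N. Pads are 22 mm wide; open, the fingers measure 114 mm over their backs; the gripper's body (76 mm by 85 mm) begins 54 mm behind the grasp point. The pads swing forward as they close: fully open they stand 13 mm farther back than shut.
Start: joints at [1.017, 0.124, 1.65, -0, 1.367, -0.083], TCP at [0.295, 0.579, 0.231] pointing down, gripper open.
Joint ranges: [-2.61, 2.61], [-1.02, 2.33], [0.03, 2.71], [-1.35, 4.49], [0.32, 2.68], [-2.91, 2.91]. Speed limits (rad/s): [2.57, 2.57, 3.14, 3.14, 3.14, 3.14].

### API

Orientations are given as a rotation vector (axis times angle).
In Python, from station import * gives the robot as it stands. The module is installed in compiled form; this text tells all that it offers.
- The arm moves only by the shell command python3 -m pendant 'ROWS' [OPENING] [FORCE]. ROWS is JSON, a list of rows, each a list of 6 numbers: the shift along the world's x, y, z in m, then the turn, a rotation vector about the world's x, y, z in degrees. In form: [[dx, dy, dz, ax, ay, az], ...]. A call has 1 to 10 rows; each row is the pose to reach, as a shift and turn from the pose commanded when the call began; what a row does not reach only later rows make up. A row lasts 1/8 s, in which the tool goes at most 62.5 mm and 10.7 degrees, less where a joint would pass 70% of its speed; a pose out of reach is approached as far as the arm can. A call with a gripper value outside its range is refused whole. OPENING is the opening, from 0 (shut) to 1 (fully open), set as the call begins (- or left out, the last holds). The fingers move at their own pace and stop on an object; FORCE is the grip in N (left out, the last holds). Time passes only in rows, so rows that repeat a pose let the fingers close. It gives the time, the measured TCP pose, the force, the opening and the grip force at its end, in the units of the state.
- read_state(): the state, without advancing time (a new reading comes with each control period).
- snapshot(name): name is "side" or "top" or "wrist"; returns the picture (400x640x3 uint8, blue, green, red); there is no depth.
- camera_params(name): a dict with "camera_matrix" (3x3 intrinsics, pixels), "R" (3x3) and "t" (3): a world point X has camera coordinates R X + t; the wrist camera has in their place "tool_from_camera" (4x4, takes a point from camera to tool coordinates, whose origin is the TCP and whose axes are the flange's). Camera axes: x right, y down, z forward; pixel columns grow to the right and rows downward; lengths in m; the calibration is good to about 2 mm. A picture is of the moment at which its call begins: read the wrist's pose just before it. camera_params takes no time and is no camera call.
- finish_job(): hands the job in; it is judged then, once.
The state is a dict: "time": time; "q": joint angles; "qd": joint speeds; "joint_efforts": joint torques, N m; "tool_pos": TCP position; "tcp_rot": TCP orientation; "contact_force": force on the tool from outside, world axes, zero at the start; "wrist_torque": the same for the moment, N m; "opening": finger opening in m; "finger_force": force on a finger pad.
Only numpy, scipy, OpenCV 4.12 (cv2) and the standard library are available. Lean on these libraries where they do the work, as an engineer would, in place of code of your own. Each camera call takes 0.05 s, during which the arm holds its last target. There are 200 camera calls.

### The job

The spare microscope lens stands bare on its cream stand. Take the blue dust cap from its wooden rest, turn it mouth down and lower it over the lens, letting go only once its rim is down on the stand, so that it stands flat over the lens. Do not bump or press on the lens, and leave the amber cap lying on its own rest.

Things in the scene. Friction and masses are not known exactly. Their poses are not given: they have to be found in the camera images.
- blue_mid (a point): centre (on the axis, half-way along) of the blue dust cap: a plain round plastic cup, outside diameter 54 mm, 64 mm long, wall 3 mm, one end closed (4 mm), about 45 g. z axis: from the closed end towards the open mouth; at the start level, pointing to the robot's right (-y) and up to 50 degrees from there back towards the robot. The cap lies on its side
- blue_rest: wooden rest under the blue cap, fixed, 70 mm long (its x, along the cap), 36 mm wide, 18 mm high, with two steel rods along it; origin: centre of its underside, on the bench. The cap's middle lies 42 mm above the bench; its sides overhang the rest and are free to grip; it lifts straight off. The amber cap has a like rest; which is left and which right varies
- lens: spare microscope lens: fixed upright black cylinder, 26 mm diameter, 36 mm tall, amid a fixed round cream stand 116 mm in diameter, 12 mm high. Origin: centre of the lens's underside, on the stand's top face; z up. With its rim on the stand the cap (inside 48 mm diameter, 60 mm deep) clears the lens by 11 mm all round and 24 mm above, its middle 32 mm above this origin
- amber_mid (a point): centre of the amber (orange) dust cap, same size and shape as the blue one, lying on its side on a rest of its own; z axis towards its open mouth. A bystander, to be left alone
There are look-alikes about, which are no part of the job. What is shaped like the part that bears blue_mid but pink is not meant. Several things look just like the part that bears lens: the one meant starts nearest to the robot's base.

How it is judged:
On the way:
1. the blue cap, still held, is mouth down over the lens with its rim within 12 mm of the stand (contact force between the fingers and blue_cap above 1 N and angle between blue_mid's own z axis and vertical above 2.7 rad and horizontal distance between blue_mid and lens below 0.016 m and z of blue_mid in the frame of lens below 0.044 m), for 0.1 s.
At the end, for the whole second after the job is handed in: the blue cap stands still and mouth down, within 10 degrees of upright, centred within 15 mm on the lens, its rim on the stand (middle 27 to 37 mm above the stand's top); the amber cap is within 20 mm of where it lay (angle between blue_mid's own z axis and vertical above 2.967 rad and horizontal distance between blue_mid and lens below 0.015 m and z of blue_mid in the frame of lens between 0.027 and 0.037 m and linear speed of blue_cap below 0.02 m/s and distance of amber_mid from where it was at the start of the episode below 0.02 m); the robot touches nothing.
It fails at once if the lens is bumped or pressed with more than 10 N (contact force between lens and anything else above 10 N).
It fails at once if the amber cap is moved by more than 20 mm (distance of amber_mid from where it was at the start of the episode above 0.02 m).
It also fails if it takes over 40 s, if anything falls off the work surface, if the arm or the gripper's body presses on something with over 40 N, if the wrist force passes 120 N, or if a joint passes its speed limit or range.

## Working session

There is one attempt and no reset: what is moved stays moved. The work goes in short steps, Python scripts to look and compute and a shell command to move; the robot and the scene stay as the last step left them, time stands still between calls to the robot, and variables do not carry over. Pictures are saved under pics/ and viewed, at most 10 in all, crops included, and the job is handed in when it is done.

```bash
mkdir -p pics
python3 - <<'E'
from station import *
import cv2,numpy as np
s=read_state();print(s['time'],s['tool_pos'],s['tcp_rot'],s['opening'])
for n in('side','top','wrist'):
    cv2.imwrite(f'pics/{n}0.png',snapshot(n))
    p=camera_params(n);print(n,{k:np.round(v,4).tolist() for k,v in p.items()})
E
```

```text
0.0 [0.29453533 0.57874157 0.23001057] [-0.73254051 -3.05429343  0.00319387] 0.0852554366161899
side {'camera_matrix': [[438.5793, 0.0, 329.2823], [0.0, 438.5793, 197.9822], [0.0, 0.0, 1.0]], 'R': [[0.977, -0.2133, 0.0026], [-0.1508, -0.6997, -0.6983], [0.1508, 0.6819, -0.7158]], 't': [-0.5715, 0.1389, 0.7874]}
top {'camera_matrix': [[374.7069, 0.0, 318.876], [0.0, 374.7069, 195.3754], [0.0, 0.0, 1.0]], 'R': [[0.0232, -0.9993, -0.0294], [-0.9979, -0.0214, -0.0607], [0.06, 0.0308, -0.9977]], 't': [0.0081, 0.6084, 0.7305]}
wrist {'camera_matrix': [[359.1643, 0.0, 318.2853], [0.0, 359.1643, 199.2271], [0.0, 0.0, 1.0]], 'tool_from_camera': [[0.0005, -0.9614, -0.2753, 0.0706], [1.0, 0.0006, -0.0003, 0.0006], [0.0004, -0.2753, 0.9614, -0.1425], [0.0, 0.0, 0.0, 1.0]]}
```

View pics/top0.png

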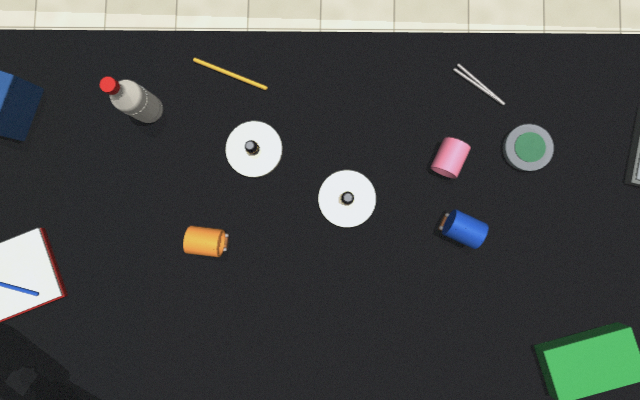

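View pics/side0.png

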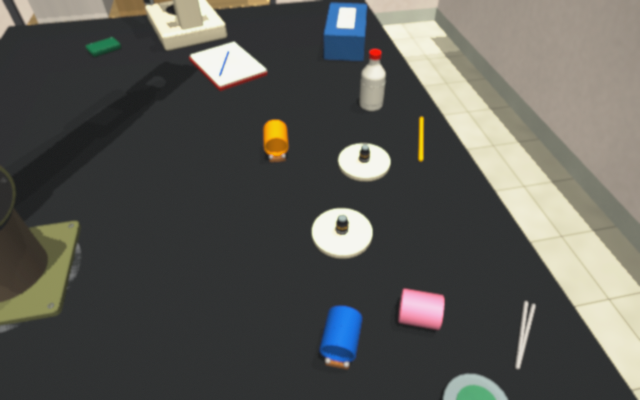

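The top view shows two white stands with dark lenses, at (347,198) and (253,149). The robot base is towards the bottom of the picture (x shrinks downward), so (347,198) is the nearer one. There are three cap candidates: blue on a rest at (465,229), amber at (206,241) and pink at (451,158). Other blue things are the box at (15,105) and the pen at (15,288). My choice is the blue cap at (465,229), with its mouth to the lower right. In the side view the blue cap is at (341,335) and the near lens at (342,225).

```bash
cat > h.py <<'E'
from station import *
import cv2,numpy as np
from scipy.spatial.transform import Rotation as Ro
def P(n,s=None):
    p=camera_params(n);K=p['camera_matrix']
    if n!='wrist': return K@np.c_[p['R'],p['t']]
    T=np.eye(4);T[:3,:3]=Ro.from_rotvec(s['tcp_rot']).as_matrix();T[:3,3]=s['tool_pos']
    return K@np.linalg.inv(T@p['tool_from_camera'])[:3]
def tri(obs):
    A=np.vstack([np.outer(uv,M[2])-M[:2] for M,uv in obs])
    X=np.linalg.svd(A)[2][3];return X[:3]/X[3]
def onz(M,uv,z):
    A=np.outer(uv,M[2])-M[:2]
    return np.r_[np.linalg.solve(A[:,:2],-A[:,2]*z-A[:,3]),z]
def proj(M,X):
    h=M@np.r_[X,1];return h[:2]/h[2]
def blob(im,kind,near=None,r=60):
    h,s,v=cv2.split(cv2.cvtColor(im,cv2.COLOR_BGR2HSV))
    m={'blue':(h>100)&(h<130)&(s>120)&(v>60),'amber':(h>8)&(h<22)&(s>150)&(v>120),'white':(s<60)&(v>170)}[kind].astype(np.uint8)
    if near is not None:
        k=np.zeros_like(m);cv2.circle(k,tuple(map(int,near)),r,1,-1);m*=k
    n,l,st,c=cv2.connectedComponentsWithStats(m)
    i=1+np.argmax(st[1:,4]);return (l==i).astype(np.uint8),c[i],st[i]
def hullc(m):
    c=max(cv2.findContours(m,0,1)[0],key=cv2.contourArea);hu=cv2.convexHull(c);M=cv2.moments(hu)
    return np.array([M['m10']/M['m00'],M['m01']/M['m00']]),cv2.minAreaRect(hu)
E
python3 - <<'E'
from h import *
t,s=cv2.imread('pics/top0.png'),cv2.imread('pics/side0.png');Pt,Ps=P('top'),P('side')
for k,a,b,r in(('blue',(465,229),(341,335),45),('amber',(206,241),(276,140),40),('white',(347,198),(342,232),45)):
    ca,ra=hullc(blob(t,k,a,r)[0]);cb,rb=hullc(blob(s,k,b,r)[0])
    print(k,ca,ra,cb,rb,tri([(Pt,ca),(Ps,cb)]))
print('lens top',tri([(Pt,(347.5,197.5)),(Ps,(342.5,217))]))
print('far lens',onz(Pt,(252,147),.04))
a,b=onz(Pt,(448,222),.05),onz(Pt,(484,237),.05);print(a,b,b-a)
print('pink',onz(Pt,(451,158),.03))
big=cv2.resize(t[190:270,400:500],None,fx=4,fy=4,interpolation=2);big2=cv2.resize(s[290:380,290:390],None,fx=3.5,fy=3.5,interpolation=2)
H=max(big.shape[0],big2.shape[0]);o=np.zeros((H,big.shape[1]+big2.shape[1],3),np.uint8);o[:big.shape[0],:big.shape[1]]=big;o[:big2.shape[0],big.shape[1]:]=big2
cv2.imwrite('pics/crop0.png',o)
E
```

```text
blue [465.33131226 228.97733507] ((465.50189208984375, 229.06753540039062), (43.13431930541992, 28.454151153564453), 25.016895294189453) [341.152934   333.36437353] ((341.2115478515625, 332.44232177734375), (37.85041809082031, 55.696983337402344), 11.309932708740234) [ 0.54768431 -0.2576009   0.04656888]
amber [203.63307985 241.04752852] ((203.7461700439453, 241.03079223632812), (40.931461334228516, 27.41167449951172), 7.125016689300537) [275.2154783  138.91318012] ((275.0, 139.5), (41.0, 24.0), 90.0) [0.51204238 0.24425248 0.03722514]
white [346.64842618 198.2917819 ] ((346.5, 198.0), (56.0, 57.0), 90.0) [341.72744623 231.99779784] ((341.5, 232.0), (48.0, 59.0), 90.0) [ 0.60296469 -0.03404014  0.00851425]
lens top [ 0.60290344 -0.03389011  0.05182326]
far lens [0.69933255 0.15489656 0.04      ]
[ 0.5611012  -0.22423644  0.05      ] [ 0.53456935 -0.29125105  0.05      ] [-0.02653184 -0.06701461  0.        ]
pink [ 0.68635258 -0.23597048  0.03      ]
```

View pics/crop0.png

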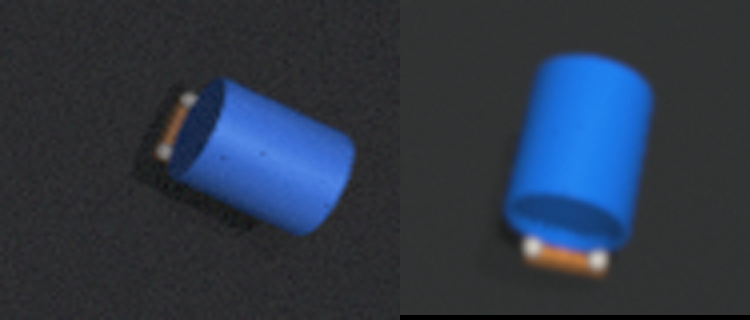

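The crop confirms the choice. The blue cap lies on a wooden rest with two rods. In the side view its hollow mouth faces -y (crop (570,220)), and in the top view its closed end is the darker one on the left. Next I go above it.

```bash
python3 -m pendant '[[0.017,-0.058,0,0,0,-8.5],[0.034,-0.116,0,0,0,-17],[0.051,-0.174,0,0,0,-25.5],[0.068,-0.232,0,0,0,-34],[0.085,-0.29,0,0,0,-42.5],[0.102,-0.348,0,0,0,-51],[0.119,-0.406,0,0,0,-59.5],[0.136,-0.464,0,0,0,-68],[0.153,-0.522,0,0,0,-76.5],[0.17,-0.58,0,0,0,-85]]' 1
python3 - <<'E'
from h import *
s=read_state();print(s['q'],s['tool_pos'],s['tcp_rot']);im=snapshot('wrist');cv2.imwrite('pics/w1.png',im)
np.savez('w1',P=P('wrist',s))
print(proj(P('wrist',s),[.603,-.034,.05]),proj(P('wrist',s),[.548,-.258,.042]))
E
```

```text
time: 1.4
tool_pos: [0.4649, -0.0027, 0.2313]
tcp_rot: [2.608, 1.751, 0.001]
contact_force: [0.7, 0.3, 0.1]
opening: 0.0855
finger_force: 0.0
[-1.21472873e-01 -3.02490004e-01  2.04788291e+00  1.72589086e-04
  1.39563140e+00  2.67114697e-01] [ 0.46489872 -0.00270693  0.23130253] [2.60836968e+00 1.75056696e+00 8.50006898e-04]
[473.71794843 150.66614765] [476.69584375 356.76752514]
```

```bash
python3 -m pendant '[[0.014,-0.05,0,0,0,0],[0.03,-0.1,-0.01,0,0,0],[0.045,-0.15,-0.02,0,0,0],[0.06,-0.2,-0.03,0,0,0],[0.083,-0.255,-0.03,0,0,0],[0.083,-0.255,-0.03,0,0,0]]'
python3 - <<'E'
from h import *
s=read_state();print(s['q'],s['tool_pos'],s['tcp_rot']);im=snapshot('wrist');cv2.imwrite('pics/w2.png',im)
np.savez('w2',P=P('wrist',s))
M=P('wrist',s);print('pred',proj(M,[.548,-.258,.042]))
a=cv2.imread('pics/w1.png')
cv2.imwrite('pics/w12.png',np.vstack([a[:300],im[:300]]))
E
```

```text
time: 2.2
tool_pos: [0.5481, -0.2588, 0.2]
tcp_rot: [-2.606, -1.752, 0.002]
contact_force: [-0.1, 0.1, -0.0]
opening: 0.0857
finger_force: 0.0
[-5.29501491e-01  5.07520799e-02  1.78160218e+00 -4.04698668e-04
  1.31078590e+00 -1.42174165e-01] [ 0.54814054 -0.25881808  0.20002097] [-2.60633407e+00 -1.75183805e+00  1.60890646e-03]
pred [318.90105582 180.84120663]
```

View pics/w12.png

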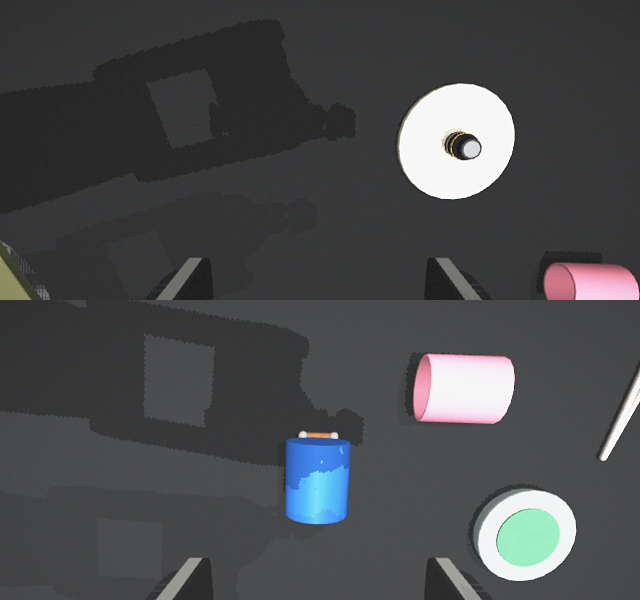

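In the upper picture (w1) the near lens is at (465,147) on its stand. In the lower one (w2) the blue cap is upright at columns 286–350 and rows 138–222, with its mouth end down, the pink cap at (465,90) and a green-topped tub at (525,235). Next I fit the cylinder outline across the views.

```bash
cat >> h.py <<'E'
from scipy.optimize import least_squares
TH=np.linspace(0,2*np.pi,24,endpoint=False);U=np.c_[np.cos(TH),np.sin(TH)]
def cyl(c,d,r,L):
    d=d/np.linalg.norm(d);e=np.cross(d,[.3,.5,.8]);e/=np.linalg.norm(e);f=np.cross(d,e)
    t=np.linspace(0,2*np.pi,72)[:,None];ring=r*(np.cos(t)*e+np.sin(t)*f)
    return np.vstack([c+ring+d*L/2,c+ring-d*L/2])
def sup(pts): return (pts@U.T).max(0)
def pm(M,X): h=np.c_[X,np.ones(len(X))]@M.T;return h[:,:2]/h[:,2:]
def mpts(m): return np.argwhere(m)[:,::-1].astype(float)
E
python3 - <<'E'
from h import *
I={n:cv2.imread(f'pics/{f}.png') for n,f in(('top','top0'),('side','side0'),('w1','w1'),('w2','w2'))}
M={'top':P('top'),'side':P('side'),'w1':np.load('w1.npz')['P'],'w2':np.load('w2.npz')['P']}
def bm(im,near,r,kind):
    h,s,v=cv2.split(cv2.cvtColor(im,cv2.COLOR_BGR2HSV))
    m=((h>95)&(h<130)&(s>90)&(v>45) if kind=='b' else (s<80)&(v>130)).astype(np.uint8)
    k=np.zeros_like(m);cv2.circle(k,near,r,1,-1);m*=k
    n,l,st,c=cv2.connectedComponentsWithStats(m);i=1+np.argmax(st[1:,4]);return mpts(l==i)
ob={n:sup(bm(I[n],a,r,'b')) for n,a,r in(('top',(465,229),45),('side',(341,335),45),('w2',(318,180),70))}
def f(p,ks=('top','side','w2')): return np.hstack([sup(pm(M[n],cyl(p[:3],np.array([-np.sin(p[3]),-np.cos(p[3]),0]),.027,.064)))-ob[n] for n in ks])
for ks in(('top','side','w2'),('side','w2'),('top','w2')):
    q=least_squares(f,[.548,-.258,.042,.38],args=(ks,),loss='soft_l1');print(ks,q.x,np.degrees(q.x[3]),abs(q.fun).mean())
ol={n:sup(bm(I[n],a,r,'w')) for n,a,r in(('top',(347,198),40),('side',(342,232),42),('w1',(457,141),75))}
def g(p,ks=('top','side','w1')): return np.hstack([sup(pm(M[n],cyl(p[:3]-[0,0,.006],np.array([0,0,1.]),.058,.012)))-ol[n] for n in ks])
for ks in(('top','side','w1'),('side','w1'),('w1','top')):
    q=least_squares(g,[.603,-.034,.012],args=(ks,),loss='soft_l1');print(ks,q.x,abs(q.fun).mean())
E
```

```text
('top', 'side', 'w2') [ 0.54759239 -0.25525034  0.04300614  0.4096162 ] 23.469279634704908 0.7366777378761348
('side', 'w2') [ 0.54723395 -0.25499962  0.04195943  0.4137315 ] 23.705068633596582 0.5535798198019064
('top', 'w2') [ 0.54740103 -0.25565092  0.04108849  0.41017927] 23.501541219301988 0.7776231121182672
('top', 'side', 'w1') [ 0.60279889 -0.03242976  0.0119303 ] 0.7177147423820921
('side', 'w1') [ 0.60222778 -0.03189613  0.01226767] 0.6952832225503572
('w1', 'top') [ 0.60426089 -0.03385574  0.00595216] 0.308391531440568
```

```bash
python3 -m pendant '[[0.006,0.014,-0.02,-9.2,4,-1],[0.012,0.028,-0.045,-18.4,8,-1],[0.017,0.042,-0.07,-27.5,12,-1],[0.0225,0.056,-0.099,-36.7,16,-1],[0.0225,0.056,-0.099,-36.7,16,-1],[0.0225,0.056,-0.099,-36.7,16,-1]]' 1 40
python3 - <<'E'
from h import *
s=read_state();R=Ro.from_rotvec(s['tcp_rot']).as_matrix();print(s['q'],s['tool_pos'],R)
d=np.array([-np.sin(.41),-np.cos(.41),0]);C=np.array([.5475,-.2553,.042])
print('ang y.d',np.degrees(np.arcsin(R[:,1]@d)),'tilt',np.degrees(np.arccos(-R[2,2])))
print('delta',C-.008*d+.023*R[:,2]-s['tool_pos'])
E
```

```text
time: 3.0
tool_pos: [0.5706, -0.1993, 0.1033]
tcp_rot: [2.209, 1.463, -0.813]
contact_force: [-0.4, -0.4, 1.2]
opening: 0.0853
finger_force: 0.0
[-0.14175026  0.29297189  1.79874592 -0.68808918  1.33938883  0.52362518] [ 0.57061041 -0.19930863  0.10330819] [[ 0.29538324  0.91908368 -0.26083316]
 [ 0.70715093 -0.39390867 -0.58717418]
 [-0.64240665 -0.011007   -0.7662849 ]]
ang y.d -0.29183622514956553 tilt 39.97856183429173
delta [-0.0259207  -0.06215941 -0.07893274]
```

Orientation is right and the joints are comfortable. Now I approach along the tool and close.

```bash
python3 -m pendant '[[-0.008,-0.019,-0.024,0,0,0],[-0.015,-0.035,-0.045,0,0,0],[-0.021,-0.049,-0.063,0,0,0],[-0.0255,-0.0595,-0.077,0,0,0],[-0.0255,-0.0595,-0.077,0,0,0],[-0.0255,-0.0595,-0.077,0,0,0]]' 1 40
python3 - <<'E'
from h import *
s=read_state();R=Ro.from_rotvec(s['tcp_rot']).as_matrix()
d=np.array([-np.sin(.41),-np.cos(.41),0]);C=np.array([.5475,-.2553,.042])
print('delta',C-.008*d+.023*R[:,2]-s['tool_pos'],s['contact_force'])
E
```

```text
time: 3.75
tool_pos: [0.5455, -0.2594, 0.0261]
tcp_rot: [2.21, 1.461, -0.813]
contact_force: [0.9, 0.1, -0.1]
opening: 0.0855
finger_force: 0.0
delta [-0.00084586 -0.00210703 -0.00171232] [ 0.94166779  0.10344415 -0.09881339]
```

```bash
python3 -m pendant '[[0,0,0,0,0,0],[0,0,0,0,0,0],[0,0,0,0,0,0],[0,0,0,0,0,0],[0,0,0,0,0,0],[0,0,0,0,0,0],[0,0,0,0,0,0],[0,0,0,0,0,0]]' 0 40
python3 - <<'E'
from h import *
for n in('side','wrist'): cv2.imwrite(f'pics/{n}3.png',snapshot(n))
a=cv2.imread('pics/side3.png')[200:400,200:500];b=cv2.imread('pics/wrist3.png')[:,100:540]
cv2.imwrite('pics/g3.png',np.hstack([cv2.resize(a,(440,293)),cv2.resize(b,(322,293))]))
E
```

```text
time: 4.75
tool_pos: [0.546, -0.2592, 0.0262]
tcp_rot: [2.209, 1.462, -0.812]
contact_force: [3.8, 2.1, 6.1]
opening: 0.0536
finger_force: 42.4
```

View pics/g3.png

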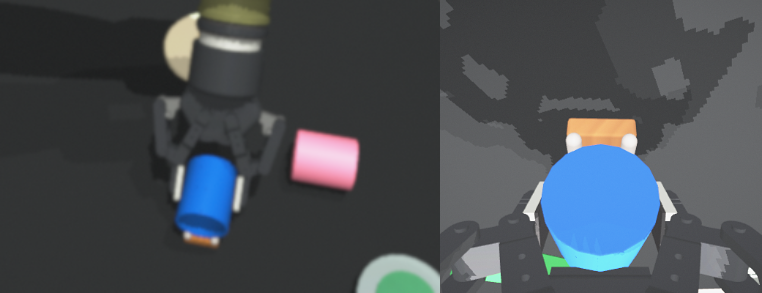

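The cap is gripped: opening 53.6 mm, pads at mid-length, grip 42 N. Next I lift it and roll it mouth down on the way to the lens.

```bash
python3 -m pendant '[[0,0,0.04,0,0,0],[0,0,0.1,0,0,0],[0,0,0.16,0,0,0],[0.005,0.02,0.18,9.2,-3.9,0],[0.012,0.045,0.18,18.4,-7.9,0],[0.02,0.07,0.18,27.6,-11.8,0],[0.027,0.095,0.18,36.8,-15.8,0],[0.034,0.12,0.18,46,-19.7,0],[0.04,0.145,0.18,55.1,-23.7,0],[0.046,0.17,0.18,64.3,-27.6,0]]' 0 40; python3 -c "
from station import *;s=read_state();print(s['q'])"
```

```text
time: 6.1
tool_pos: [0.59, -0.0884, 0.2045]
tcp_rot: [-2.312, -1.538, -0.62]
contact_force: [-0.3, 0.1, -0.8]
opening: 0.0541
finger_force: 42.3
[-0.47638064  0.02030787  1.87054492  0.54192728  1.34172674 -0.23008898]
```

```bash
python3 -m pendant '[[0.005,0.02,0,4.6,-2,0],[0.01,0.04,0,9.2,-3.9,0],[0.014,0.055,-0.01,13.8,-5.9,0],[0.018,0.071,-0.03,18.4,-7.9,0],[0.018,0.071,-0.04,18.4,-7.9,0],[0.018,0.071,-0.04,18.4,-7.9,0],[0.018,0.071,-0.04,18.4,-7.9,0]]' 0 40
python3 - <<'E'
from h import *
s=read_state();R=Ro.from_rotvec(s['tcp_rot']).as_matrix();print(s['q'],R)
for n in('side','top','wrist'): cv2.imwrite(f'pics/{n}4.png',snapshot(n))
a=cv2.imread('pics/side4.png')[60:300,180:480];b=cv2.imread('pics/top4.png')[100:300,250:500]
cv2.imwrite('pics/h4.png',np.hstack([cv2.resize(a,(400,320)),cv2.resize(b,(400,320))]))
E
```

```text
time: 6.98
tool_pos: [0.6095, -0.0187, 0.1666]
tcp_rot: [-2.07, -1.382, -0.965]
contact_force: [-1.1, 0.2, -0.8]
opening: 0.0538
finger_force: 42.3
[-0.47796943  0.10699372  1.95990589  0.90731802  1.31772083 -0.44060223] [[ 0.24589226  0.9235183   0.29436532]
 [ 0.5947185  -0.38355204  0.70653927]
 [ 0.76540637  0.00133196 -0.6435459 ]]
```

View pics/h4.png

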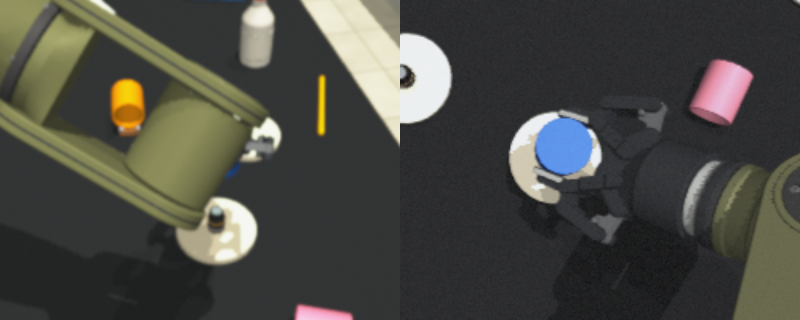

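Side view: the arm hides most of the cap, and the lens is visible at crop (215,218). Top view: the cap's closed end is a round disc at crop (564,146), over the stand. I check its position and tilt from the top and wrist views.

Run:
```python
from h import *
s=read_state();im=cv2.imread('pics/top4.png');w=cv2.imread('pics/wrist4.png')
def bm(im):
    h,sa,v=cv2.split(cv2.cvtColor(im,cv2.COLOR_BGR2HSV));m=((h>95)&(h<130)&(sa>90)&(v>45)).astype(np.uint8)
    m[:, :200]=0
    n,l,st,c=cv2.connectedComponentsWithStats(m);i=1+np.argmax(st[1:,4]);return l==i,st[i]
m,st=bm(im);print('top',st);M=P('top');ob=sup(mpts(m))
o=np.array([-.0063,-.0145,.0042]);C0=np.array(s['tool_pos'])+o;print('kin C',C0)
f=lambda p:sup(pm(M,cyl(np.r_[p,C0[2]],np.array([0,0,-1.]),.027,.064)))-ob
q=least_squares(f,C0[:2],loss='soft_l1');print('top C',q.x,abs(q.fun).mean())
m2,st2=bm(w);print('wrist',st2);Mw=P('wrist',s);pw=pm(Mw,cyl(C0,np.array([0,0,-1.]),.027,.064));print(pw.min(0),pw.max(0))
v=w.copy();
for p in pw: cv2.circle(v,tuple(map(int,p)),1,(0,0,255),-1)
cv2.imwrite('pics/w4o.png',v)
```

```text
top [ 335  173   35   37 1011]
kin C [ 0.60321888 -0.03313207  0.17091316]
top C [ 0.60559962 -0.03417631] 0.5446287806943898
wrist [  237   197   164   174 21856]
[236.09472967 196.38646279] [403.09630056 383.17475131]
```

View pics/w4o.png

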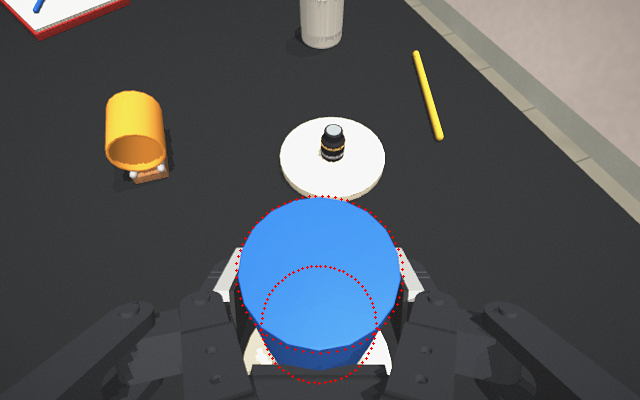

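The predicted outline (red) matches the held cap, which is upright and has not slipped. The lens seen at (333,143) is the far one. The cap is centred to within 1–2 mm, so I descend.

```bash
python3 -m pendant '[[-0.001,0.001,-0.02,0,0,0],[-0.001,0.001,-0.04,0,0,0],[-0.001,0.001,-0.06,0,0,0],[-0.001,0.001,-0.08,0,0,0],[-0.001,0.001,-0.1,0,0,0],[-0.001,0.001,-0.112,0,0,0],[-0.001,0.001,-0.12,0,0,0],[-0.001,0.001,-0.122,0,0,0],[-0.001,0.001,-0.122,0,0,0],[-0.001,0.001,-0.122,0,0,0]]' 0 40
```

```text
time: 8.38
tool_pos: [0.6083, -0.0174, 0.0441]
tcp_rot: [-2.069, -1.382, -0.965]
contact_force: [-0.1, 0.2, -0.9]
opening: 0.0539
finger_force: 42.3
```

```bash
python3 -m pendant '[[0,0,-0.001,0,0,0],[0,0,-0.002,0,0,0],[0,0,-0.003,0,0,0],[0,0,-0.0035,0,0,0],[0,0,-0.0035,0,0,0]]' 0 40; python3 -m pendant '[[0,0,-0.0005,0,0,0],[0,0,-0.001,0,0,0],[0,0,-0.001,0,0,0]]' 0 40
```

```text
time: 9.0
tool_pos: [0.608, -0.0171, 0.0411]
tcp_rot: [-2.067, -1.381, -0.965]
contact_force: [-4.1, -0.5, 5.9]
opening: 0.0539
finger_force: 42.6
time: 9.38
tool_pos: [0.6081, -0.017, 0.0411]
tcp_rot: [-2.065, -1.381, -0.966]
contact_force: [-6.4, -1.7, 10.5]
opening: 0.0538
finger_force: 42.8
```

Rim contact is confirmed: 10 N upward, and the height no longer falls. I ease off, open and back out along the tool.

```bash
python3 -m pendant '[[0,0,0.001,0,0,0],[0,0,0.001,0,0,0]]' 0 20; python3 -m pendant '[[0,0,0,0,0,0],[0,0,0,0,0,0],[0,0,0,0,0,0],[0,0,0,0,0,0],[0,0,0,0,0,0],[0,0,0,0,0,0]]' 1 20
```

```text
time: 9.62
tool_pos: [0.608, -0.017, 0.0411]
tcp_rot: [-2.067, -1.381, -0.965]
contact_force: [-2.8, -0.9, 7.1]
opening: 0.0537
finger_force: 42.6
time: 10.38
tool_pos: [0.6079, -0.0172, 0.0398]
tcp_rot: [-2.069, -1.381, -0.964]
contact_force: [-0.0, 0.2, 0.1]
opening: 0.086
finger_force: 0.0
```

```bash
python3 -m pendant '[[-0.004,-0.01,0.009,0,0,0],[-0.01,-0.025,0.023,0,0,0],[-0.018,-0.042,0.039,0,0,0],[-0.029,-0.07,0.064,0,0,0],[-0.04,-0.099,0.09,0,0,0],[-0.053,-0.127,0.115,0,0,0],[-0.06,-0.15,0.15,0,0,0],[-0.06,-0.15,0.15,0,0,0]]' 1
python3 - <<'E'
from h import *
s=read_state();a=snapshot('top');w=snapshot('wrist');cv2.imwrite('pics/top5.png',a);cv2.imwrite('pics/w5.png',w)
h,sa,v=cv2.split(cv2.cvtColor(a,cv2.COLOR_BGR2HSV));m=((h>95)&(h<130)&(sa>90)&(v>45)).astype(np.uint8);m[:,:250]=0;m[:,450:]=0
n,l,st,c=cv2.connectedComponentsWithStats(m);i=1+np.argmax(st[1:,4]);M=P('top');ob=sup(mpts(l==i))
q=least_squares(lambda p:sup(pm(M,cyl(np.r_[p,.044],np.array([0,0,-1.]),.027,.064)))-ob,[.603,-.033],loss='soft_l1');print(q.x,abs(q.fun).mean())
cv2.imwrite('pics/e5.png',np.hstack([a[100:300,150:450],w[::2,::2]]))
E
```

```text
time: 11.38
tool_pos: [0.5489, -0.1711, 0.1945]
tcp_rot: [-2.075, -1.385, -0.97]
contact_force: [0.8, 0.4, -0.2]
opening: 0.085
finger_force: 0.0
[ 0.60347479 -0.03224012] 0.683727953797348
```

View pics/e5.png

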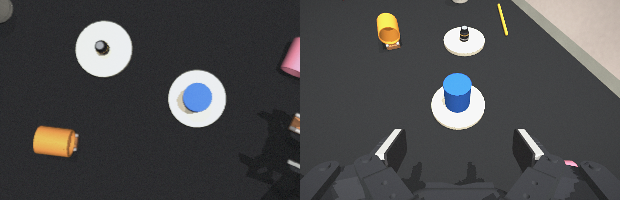

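The blue cap stands upright and centred on the near stand at (457,93) in the wrist half. The amber cap lies untouched on its rest and the gripper is clear, so I hand in.

```bash
python3 -m pendant '[[0,0,0,0,0,0],[0,0,0,0,0,0]]' >/dev/null; python3 -c "
from station import *;print(finish_job())"
```

```text
the job is handed in; nothing more can be done
None
```

The blue cap stands mouth down over the near lens, within about 1 mm of its centre, the amber cap is still on its rest, and the job is handed in at about 12 s (no verdict was returned).

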